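# Hold the load rod of a bench load-test unit at its mark

### The arm

A 6-joint arm with a two-finger parallel gripper is mounted at the origin on the work surface. World frame = base frame: x ahead of the robot, y to its left, z up, the work surface at z = 0. Lengths are in m, angles in rad, forces in N, time in s.
With the tool pointing down it reaches from about 0.3 to 1 m from the base axis. Payload 5.1 kg.
Tool frame: the origin (TCP) lies at the very end of the fingers, on their centre line; the grasp point (between the pads) lies 19 mm behind it (r.hold_point_z is the distance from the TCP to the grasp point, in m); x points along the fingers, z is the direction in which the jaws open and shut, and the axes are right-handed (so a half turn about x gives the same grasp; the last joint's range is limited). The gripper opens to 95 mm and grips with 3 to 60 N. Pads are 20 mm wide; open, the fingers measure 119 mm over their backs; the gripper's body (75 mm by 180 mm) begins 59 mm behind the grasp point.
Start: joints at [1.037, 0.124, 1.65, -0, 1.367, -0.083], TCP at [0.283, 0.585, 0.215] pointing down, gripper open.
Joint ranges: [-2.61, 2.61], [-1.02, 2.33], [0.03, 2.71], [-1.35, 4.49], [0.32, 2.68], [-2.91, 2.91]. Speed limits (rad/s): [2.57, 2.57, 3.14, 3.14, 3.14, 3.14].

### API

Orientations are given as a unit quaternion [x, y, z, w].
In Python, from station import r, vision gives the robot as it stands.
- The arm moves only by the shell command python3 -m handwheel 'ROWS' [FORCE]. ROWS is a JSON object of lists of equal length, an entry for each row: "claw": the gripper's target within -1 to 1 (fully open at 1, half-way at 0, shut at -1); "offset": the shift along the tool's x, y, z normalised to -1 to 1, where 1 is 0.6 m, a list of three; "turn": the turn about the tool's x normalised to -1 to 1, where 1 is 90 degrees. In form: {"claw": [claw, ...], "offset": [[tx, ty, tz], ...], "turn": [turn, ...]}. A call has 1 to 20 rows; each row is the pose to reach, as a shift and turn from the pose commanded when the call began, along the tool's axes at that moment; what a row does not reach only later rows make up. A row lasts 1/8 s, in which the tool goes at most 62.5 mm and 10.7 degrees, less where a joint would pass 70% of its speed; a pose out of reach is approached as far as the arm can. A call with a number of a shift or a turn outside -1 to 1 is refused whole. A call with a gripper value outside its range is refused whole. The fingers move at their own pace and stop on an object; FORCE is the grip in N (left out, the last holds). Time passes only in rows, so rows that repeat a pose let the fingers close. It gives the time, the measured TCP pose, the force and the opening at its end, in the units of the state.
- r.state(): the state, without advancing time (a new reading comes with each control period).
- vision.camera(name): name is "side" or "top"; returns the picture (400x640x3 uint8, blue, green, red); there is no depth.
- vision.calibration(name): a dict with "mtx" (3x3 intrinsics, pixels), "k1" (the pictures are not rectified: a ray, as slopes to the right and down, at radius r is drawn at 1 + k1 r^2 times it, then the intrinsics apply), "pose" (4x4, takes a point from camera to world coordinates). Camera axes: x right, y up, looking along -z (the intrinsics and any distortion apply to the point x, -y, -z); pixel columns grow to the right and rows downward; lengths in m; the calibration is good to about 2 mm. A picture is of the moment at which its call begins. calibration takes no time and is no camera call.
- r.hand_in(): hands the job in, once; it reports no verdict.
The state is a dict: "time_s": time; "joint_positions": joint angles; "qvel": joint speeds; "effort": joint torques, N m; "tool_pos": TCP position; "tool_rot": TCP orientation; "wrist_force": force on the tool from outside, world axes, zero at the start; "wrist_torque": the same for the moment, N m; "finger_gap": finger opening in m.
Only numpy, scipy, OpenCV 4.12 (cv2) and the standard library are available. Lean on these libraries where they do the work, as an engineer would, in place of code of your own. Each camera call takes 0.05 s, during which the arm holds its last target. There are 200 camera calls.

### The job

Get the load-test unit ready and put it under load: push its guard door fully shut so that it seats on its catch, and only then pull the sprung load rod straight out until its cross pointer is level with the index clip on the guide bar. The rod springs back if released, so finish while still holding it at the mark; leave the multimeter, mug and screwdriver where they are.

Things in the scene. Friction and masses are not known exactly. Their poses are not given: they have to be found in the camera images.
- unit: load-test unit, fixed grey steel case 180 deep (x) x 300 wide (y) x 140 high mm; a carrying handle stands 30 mm above the top at x = 50, y = -120..-60 mm. Origin: centre of its underside, on the bench. x points from its front face to its back (away from the robot), y to its left seen from the robot, z up. Front face at x = -90 mm: guard door on the left, load rod on the right
- door (a joint): opening angle of the guard door, rad: 0 shut, at most 1.5. Flat grey panel 165 mm wide, 12 thick, z = 22 to 130 mm; swings out of the front face towards the robot, free edge on the left. Stays where left (light friction). A sprung ball catch resists from about 0.09 to 0.04 rad (about 8 N of push near the free edge), then draws it home and holds it at 0
- door_hinge (a point): on the upright hinge axis (unit x = -90, y = -25 mm) at the door's top edge (z = 130 mm), in the plane of the inner face; the outer face is 12 mm in front of it when shut
- door_edge (a point): top corner of the door's free edge on its outer face, 165 mm from the hinge axis. Below it a pull lip stands 15 mm off the outer face (149 to 161 mm from the hinge axis, z = 26 to 66 mm)
- rod (a joint): how far the telescoping load rod is pulled out, m: 0 in, 0.11 end stop. It slides from a fixed tube along the unit's -x, at unit y = -90, z = 85 mm. An inner spring draws it in: about 4.5 N at 0, 1.1 N more per 10 mm. Below it a fixed guide bar, 20 mm wide, top at z = 56 mm, runs out from the front face to unit x = -275 mm, on a foot
- knob: the rod's grip: a 24 mm cube on the rod's end, 55 mm in front of the case when the rod is in, with an upright round black post 26 mm in diameter on top, to be gripped. Origin: centre of the cube, on the rod's axis (z = 85 mm); the post spans 12 to 75 mm above the origin (z = 97 to 160 mm). Axes as the unit's
- rod_pointer (a point): middle of the pointer, a thin steel bar (66 mm long across the unit's y, 4 mm thick) through the cube: the same point as the knob's origin
- index: the length mark: fixed steel clip on the guide bar, 84 mm across (y), 12 mm along it, with upright fins 4 mm thick at y = +-39 mm up to z = 89 mm; the pointer's ends pass just between them. Origin: on the bar's top (z = 56 mm), in line with the fins; axes as the unit's. At the mark the pointer has the same unit x as this origin: 45 to 85 mm of pull, by the start
- multimeter: bystander: orange hand multimeter lying flat, 150 x 85 x 42 mm; origin under its centre
- mug: bystander: white mug, 80 mm across, 95 mm high; origin under its centre
- screwdriver: bystander: screwdriver 200 mm long lying on the bench; origin under its middle

How it is judged:
By the outcome, as a careful person would: the job done as asked, in the order asked, and still so for the second after the job is handed in, while the arm keeps its last pose, push and grip.
It also fails if it takes over 61 s, if anything falls off the work surface, if the arm or the gripper's body presses on something with over 40 N, if the wrist force passes 120 N, or if a joint passes its speed limit or range.

## Working session

There is one attempt and no reset: what is moved stays moved. The work goes in short steps, Python scripts to look and compute and a shell command to move; the robot and the scene stay as the last step left them, time stands still between calls to the robot, and variables do not carry over. Pictures are saved under pics/ and viewed, about 8 in all and at most 12, crops included, and the job is handed in when it is done.

```bash
ls; mkdir -p pics; python3 - <<'E'
from station import r, vision
import cv2, numpy as np
for n in("side","top"):
    cv2.imwrite(f"pics/{n}0.png",vision.camera(n)); c=vision.calibration(n); print(n,np.round(c["mtx"],1).tolist(),c["k1"],np.round(c["pose"],3).tolist())
s=r.state();print(s, r.hold_point_z)
E
```

```text
pics
side [[409.9, 0.0, 321.5], [0.0, 409.9, 196.0], [0.0, 0.0, 1.0]] 0.017903907092670902 [[0.996, 0.045, -0.08, 0.46], [-0.092, 0.495, -0.864, -1.006], [0.001, 0.868, 0.497, 0.693], [0.0, 0.0, 0.0, 1.0]]
top [[398.2, 0.0, 324.7], [0.0, 398.2, 201.2], [0.0, 0.0, 1.0]] -0.03429427971061233 [[0.017, 0.998, -0.06, 0.491], [-1.0, 0.017, -0.009, -0.009], [-0.008, 0.06, 0.998, 1.363], [0.0, 0.0, 0.0, 1.0]]
{'time_s': 0.1, 'joint_positions': array([ 1.03744897e+00,  1.24449038e-01,  1.65153293e+00,  8.72126759e-06,
        1.36749368e+00, -8.25802279e-02]), 'qvel': array([-0.00065006, -0.00280255, -0.00145475,  0.00073229,  0.00281454,
       -0.00081323]), 'effort': array([ 4.74134195e-04, -4.18876934e+01, -3.61098182e+01,  7.77252554e-02,
        4.61390766e-02, -5.97842109e-05]), 'tool_pos': array([0.28289371, 0.58456769, 0.21350671]), 'tool_rot': array([-0.37591664,  0.5996871 ,  0.37531018,  0.59850174]), 'wrist_force': array([-0.25146539,  0.31515497,  0.01797674]), 'wrist_torque': array([-0.03121283,  0.00619204,  0.03289243]), 'finger_gap': 0.09507764395985374} 0.0188
```

View pics/side0.png

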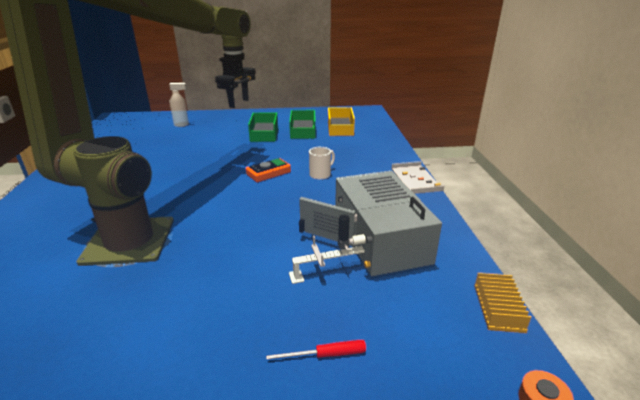

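View pics/top0.png

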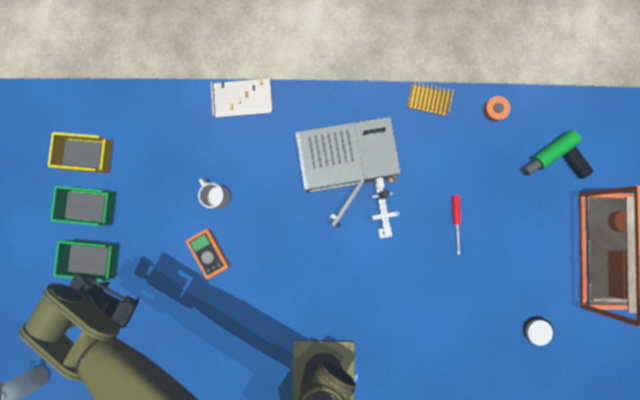

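The side and top views show the unit centred near top (348,153). The door is open, from about (362,183) to (334,222), and the rod assembly runs around (383,180–235). The mug is at (213,194), the meter at (207,253) and the screwdriver at (457,225). I'll zoom in and calibrate.

```bash
cat > h.py <<'E'
from station import r, vision
import cv2, numpy as np
def proj(n,P):
    c=vision.calibration(n);T=np.array(c["pose"]);p=(np.atleast_2d(P)-T[:3,3])@T[:3,:3]
    s=np.c_[p[:,0]/-p[:,2],-p[:,1]/-p[:,2]];s=s*(1+c["k1"]*(s**2).sum(1,keepdims=True))
    K=np.array(c["mtx"]);return s@K[:2,:2].T+K[:2,2]
def ray(n,px):
    c=vision.calibration(n);T=np.array(c["pose"]);K=np.array(c["mtx"])
    d=(np.array(px,float)-K[:2,2])/[K[0,0],K[1,1]];s=d.copy()
    for _ in range(20): s=d/(1+c["k1"]*(s@s))
    return T[:3,3],T[:3,:3]@np.array([s[0],-s[1],-1])
def onz(n,px,z):
    o,d=ray(n,px);return o+d*(z-o[2])/d[2]
E
python3 - <<'E'
from h import *
a=cv2.imread("pics/top0.png")[110:250,290:410];cv2.imwrite("pics/top0c.png",cv2.resize(a,None,fx=5,fy=4.25*5/4.25*0+5*0.85,interpolation=cv2.INTER_CUBIC) if 0 else cv2.resize(a,(600,700*6//7),interpolation=cv2.INTER_CUBIC) if 0 else cv2.resize(a,(514,600),interpolation=cv2.INTER_CUBIC))
b=cv2.imread("pics/side0.png")[165:290,280:445];cv2.imwrite("pics/side0c.png",cv2.resize(b,(792,600),interpolation=cv2.INTER_CUBIC))
E
```

```text
(no output)
```

View pics/top0c.png

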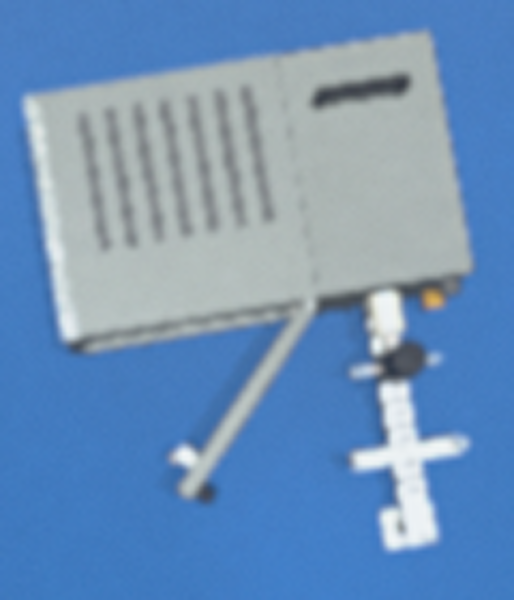

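View pics/side0c.png

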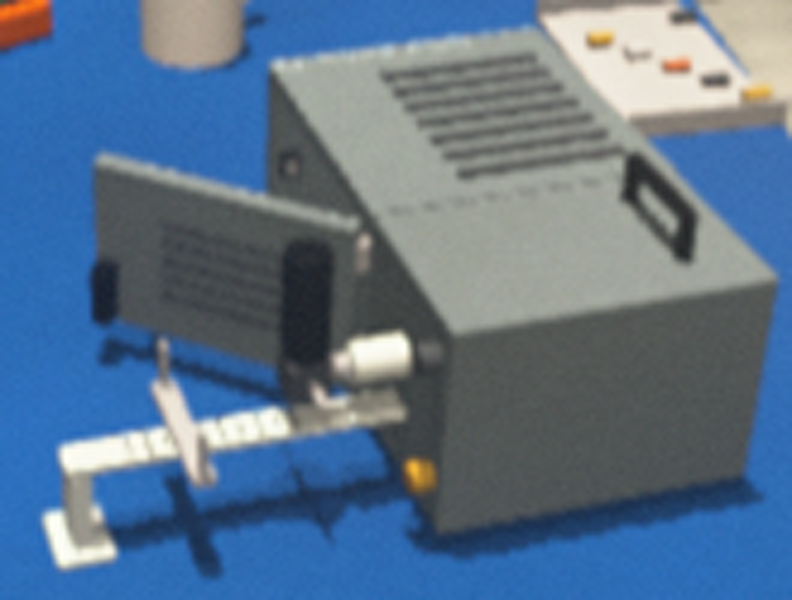

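```bash
cat > fit.py <<'E'
from h import *
from scipy.optimize import least_squares
t=lambda x,y:(290+x/4.284,110+y/4.284); s=lambda x,y:(280+x/4.8,165+y/4.8)
C=[("top",(-90,-150,140),t(470,270)),("top",(90,-150,140),t(428,32)),("top",(50,-90,170),t(362,90)),
("side",(-90,-150,140),s(447,335)),("side",(90,-150,140),s(776,282)),("side",(90,150,140),s(538,28)),("side",(-90,150,140),s(272,65)),
("side",(-90,-150,0),s(440,530)),("side",(90,-150,0),s(740,478))]
def W(q,P):
    P=np.array(P,float)/1000;c,s_=np.cos(q[2]),np.sin(q[2])
    return np.array([q[0]+c*P[0]-s_*P[1],q[1]+s_*P[0]+c*P[1],P[2]])
f=lambda q:np.concatenate([proj(n,W(q,P))[0]-u for n,P,u in C])
q=least_squares(f,[.65,-.1,.15],loss="soft_l1").x
if __name__=="__main__":
    print(q,np.round(f(q).reshape(-1,2),1).tolist())
    def U(p): d=p[:2]-q[:2];c,s_=np.cos(q[2]),np.sin(q[2]);return np.round(1000*np.array([c*d[0]+s_*d[1],-s_*d[0]+c*d[1],p[2]]),1)
    print("post top",U(onz("top",t(405,360),.16)))
    print("index fins top",U(onz("top",t(356,460),.089)),U(onz("top",t(462,443),.089)))
    print("fins side",U(onz("side",s(163,343),.089)),U(onz("side",s(207,480),.060)))
    print("ptr ends",U(onz("top",t(352,371),.087)),U(onz("top",t(440,358),.087)))
    e=U(onz("top",t(187,490),.13));hh=U(onz("top",t(310,302),.13));print("door edge,hinge",e,hh)
    print("edge side",U(onz("side",s(97,158),.13)))
    for n,u in(("mug",(213,194)),("meter",(207,253)),("sd",(457,225))): print(n,np.round(onz("top",u,.03),3))
E
python3 fit.py
```

```text
[ 0.71608017 -0.06590202  0.17533068] [[0.3, 0.5], [0.3, -0.6], [-0.0, -0.9], [0.1, -1.7], [0.6, -1.7], [-0.0, -1.0], [-0.9, -1.7], [-1.9, 3.6], [0.2, 2.3]]
post top [-146.3  -89.2  160. ]
index fins top [-210.4  -51.5   89. ] [-210.4 -131.8   89. ]
fins side [-210.1  -56.9   89. ] [-208.2 -137.1   60. ]
ptr ends [-144.2  -59.8   87. ] [-144.9 -126.5   87. ]
door edge,hinge [-212.5   77.1  130. ] [-92.1 -32.7 130. ]
edge side [-215.4   73.   130. ]
mug [0.589 0.38  0.03 ]
meter [0.39  0.394 0.03 ]
sd [ 0.498 -0.441  0.03 ]
```

Both views agree. The pull is about 65 mm, with the index at unit x ≈ -210, and the door is at about 0.82 rad. Next I'll plan the approach with jaws along unit y and shut, in front of the door.

```bash
cat > go.py <<'E'
from fit import *
from scipy.spatial.transform import Rotation as R
def st():
    s=r.state();return np.array(s["tool_pos"]),R.from_quat(s["tool_rot"]),s
def U(p): d=p[:2]-q[:2];c,s_=np.cos(q[2]),np.sin(q[2]);return np.round(1000*np.array([c*d[0]+s_*d[1],-s_*d[0]+c*d[1],p[2]]),1)
def plan(*pts):
    p,rot,s=st();M=rot.as_matrix();print("unit pos",U(p),"F",np.round(s["wrist_force"],1),"gap",round(s["finger_gap"],4),"t",s["time_s"])
    uy=np.array([-np.sin(q[2]),np.cos(q[2]),0]);v=M.T@uy
    a=np.arctan2(-v[1],v[2]);a=(a+np.pi/2)%np.pi-np.pi/2
    print("tool axes",np.round(M,2).tolist(),"turn",round(a/(np.pi/2),3))
    for u in pts: print(u,np.round(M.T@(W(q,u)-p)/.6,4).tolist())
E
python3 - <<'E'
from go import *
plan((-250,30,215),(-250,30,92),(-225,50,92))
E
```

```text
unit pos [-313.1  716.1  213.5] F [-0.3  0.3  0. ] gap 0.0951 t 0.1
tool axes [[-0.0, -0.9, 0.44], [-0.0, 0.44, 0.9], [-1.0, 0.0, -0.0]] turn -0.399
(-250, 30, 215) [-0.001, -0.7552, -0.8649]
(-250, 30, 92) [0.204, -0.7553, -0.8646]
(-225, 50, 92) [0.2039, -0.7695, -0.8131]
```

```bash
python3 -m handwheel '{"claw":[-1,-1,-1,-1,-1,-1,-1,-1,-1,-1,-1,-1,-1,-1,-1,-1],"offset":[[0,-0.755,-0.865],[0,-0.755,-0.865],[0,-0.755,-0.865],[0,-0.755,-0.865],[0,-0.755,-0.865],[0,-0.755,-0.865],[0,-0.755,-0.865],[0,-0.755,-0.865],[0,-0.755,-0.865],[0,-0.755,-0.865],[0,-0.755,-0.865],[0,-0.755,-0.865],[0,-0.755,-0.865],[0,-0.755,-0.865],[0,-0.755,-0.865],[0,-0.755,-0.865]],"turn":[-0.4,-0.4,-0.4,-0.4,-0.4,-0.4,-0.4,-0.4,-0.4,-0.4,-0.4,-0.4,-0.4,-0.4,-0.4,-0.4]}' 20
python3 - <<'E'
from go import *
plan((-250,30,92),(-228,45,92),(-169,92,92),(-125,113,92))
E
```

```text
time_s: 2.1
tool_pos: [0.4648, -0.0786, 0.2148]
tool_rot: [0.543, -0.453, -0.543, -0.453]
wrist_force: [-0.4, -0.5, -1.6]
finger_gap: 0.0008
unit pos [-249.6   31.3  214.8] F [-0.4 -0.5 -1.6] gap 0.0008 t 2.1
tool axes [[0.0, -0.98, -0.18], [-0.0, -0.18, 0.98], [-1.0, -0.0, -0.0]] turn 0.002
(-250, 30, 92) [0.2046, 0.0007, -0.0022]
(-228, 45, 92) [0.2046, -0.0361, 0.0226]
(-169, 92, 92) [0.2046, -0.1347, 0.1006]
(-125, 113, 92) [0.2046, -0.2082, 0.1353]
```

```bash
python3 -m handwheel '{"claw":[-1,-1,-1,-1,-1,-1,-1,-1,-1,-1,-1,-1,-1,-1,-1],"offset":[[0.1,0,0],[0.2,0,0],[0.2,0,0],[0.2,-0.018,0.012],[0.2,-0.036,0.023],[0.2,-0.052,0.036],[0.2,-0.068,0.048],[0.2,-0.085,0.061],[0.2,-0.102,0.074],[0.2,-0.118,0.087],[0.2,-0.135,0.1],[0.2,-0.153,0.108],[0.2,-0.171,0.117],[0.2,-0.19,0.126],[0.2,-0.2,0.132]],"turn":[0,0,0,0,0,0,0,0,0,0,0,0,0,0,0]}'
python3 - <<'E'
from go import *
plan((-112,113,92))
a=vision.camera("top")[110:250,290:410];b=vision.camera("side")[165:290,280:445]
cv2.imwrite("pics/p1.png",np.hstack([cv2.resize(a,(343,400),interpolation=2),cv2.resize(b,(450,341),interpolation=2)[:400] if 0 else cv2.copyMakeBorder(cv2.resize(b,(450,341),interpolation=2),0,59,0,0,0)]))
E
```

```text
time_s: 3.98
tool_pos: [0.5697, 0.0201, 0.0947]
tool_rot: [0.542, -0.454, -0.542, -0.454]
wrist_force: [0.2, -0.8, 1.0]
finger_gap: 0.0003
unit pos [-129.1  110.2   94.7] F [ 0.2 -0.8  1. ] gap 0.0003 t 3.975
tool axes [[0.0, -0.98, -0.18], [-0.0, -0.18, 0.98], [-1.0, -0.0, -0.0]] turn 0.001
(-112, 113, 92) [0.0045, -0.0285, 0.0046]
```

View pics/p1.png

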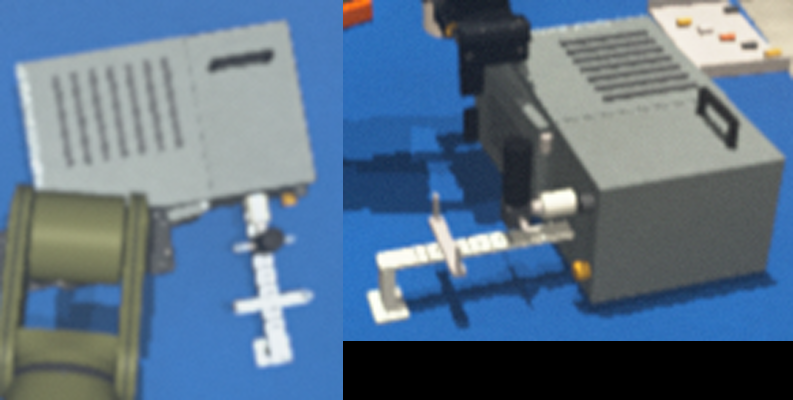

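The door has swung to nearly shut (left, behind the gripper). I'll push through the catch in small steps and read the force.

```bash
python3 -m handwheel '{"claw":[-1,-1,-1,-1,-1],"offset":[[0,-0.005,0],[0,-0.01,0.001],[0,-0.014,0.002],[0,-0.018,0.003],[0,-0.018,0.003]],"turn":[0,0,0,0,0]}'
python3 -m handwheel '{"claw":[-1,-1],"offset":[[0,-0.004,0],[0,-0.004,0]],"turn":[0,0]}'
python3 -m handwheel '{"claw":[-1,-1],"offset":[[0,-0.004,0],[0,-0.004,0]],"turn":[0,0]}'
python3 -c "from go import *;plan((-112,113,92))"
```

```text
time_s: 4.7
tool_pos: [0.5794, 0.0231, 0.0947]
tool_rot: [0.542, -0.454, -0.542, -0.454]
wrist_force: [-0.5, -1.1, -0.3]
finger_gap: 0.0007
time_s: 4.95
tool_pos: [0.582, 0.0238, 0.0947]
tool_rot: [0.542, -0.454, -0.542, -0.454]
wrist_force: [-0.8, 0.1, -0.9]
finger_gap: 0.0005
time_s: 5.2
tool_pos: [0.5842, 0.0243, 0.0946]
tool_rot: [0.542, -0.454, -0.542, -0.454]
wrist_force: [0.7, 0.7, 0.0]
finger_gap: 0.0003
unit pos [-114.2  111.8   94.6] F [0.7 0.7 0. ] gap 0.0003 t 5.2
tool axes [[0.0, -0.98, -0.18], [0.0, -0.18, 0.98], [-1.0, -0.0, 0.0]] turn 0.001
(-112, 113, 92) [0.0043, -0.0036, 0.002]
```

```bash
for i in 1 2 3; do python3 -m handwheel '{"claw":[-1,-1],"offset":[[0,-0.004,0],[0,-0.004,0]],"turn":[0,0]}' | grep -E "tool_pos|force"; done
python3 - <<'E'
from go import *
plan()
b=vision.camera("side")[165:265,300:400];cv2.imwrite("pics/p2.png",cv2.resize(b,(600,600),interpolation=2))
E
```

```text
tool_pos: [0.5843, 0.0243, 0.0946]
wrist_force: [-8.0, -1.3, 6.7]
tool_pos: [0.5842, 0.0243, 0.0946]
wrist_force: [-17.9, -2.5, 12.5]
tool_pos: [0.5841, 0.0243, 0.0946]
wrist_force: [-28.0, -4.9, 18.2]
unit pos [-114.2  111.9   94.6] F [-28.   -4.9  18.2] gap 0.0006 t 5.95
tool axes [[-0.02, -0.98, -0.18], [-0.0, -0.18, 0.98], [-1.0, 0.02, 0.0]] turn 0.002
```

View pics/p2.png

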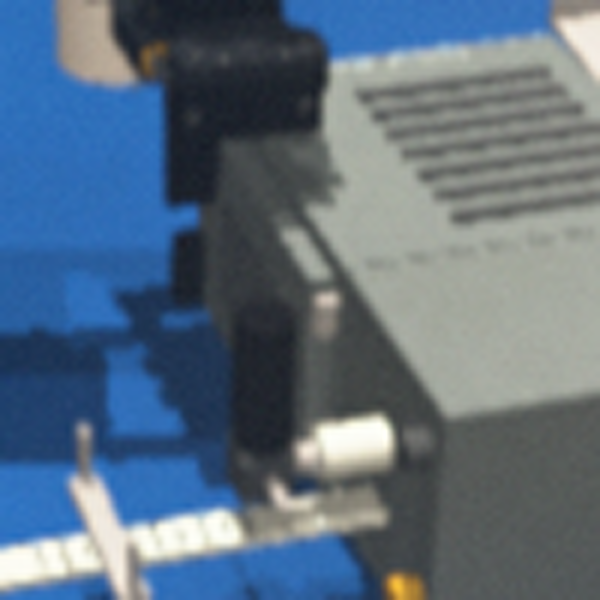

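The finger is stopped rigidly: 28 N, far above the catch's 8 N, with no motion. In the picture the door is parallel to the front face. I'll back off, then check the door without the arm in the way.

```bash
python3 -m handwheel '{"claw":[-1,-1,-1,-1,-1,-1,1,1,1],"offset":[[0,0.02,0],[0,0.06,0],[0,0.12,-0.1],[-0.1,0.12,-0.2],[-0.18,0.12,-0.3],[-0.18,0.12,-0.35],[-0.18,0.12,-0.35],[-0.18,0.12,-0.35],[-0.18,0.12,-0.35]],"turn":[0,0,0,0,0,0,0,0,0]}' 45
python3 - <<'E'
from go import *
plan((-145.5,-90,205),(-145.5,-90,109))
a=vision.camera("top");b=vision.camera("side");cv2.imwrite("pics/t3.png",a);cv2.imwrite("pics/s3.png",b)
a=cv2.resize(a[110:250,290:410],(343,400),interpolation=2);b=cv2.resize(b[165:265,290:400],(440,400),interpolation=2)
cv2.imwrite("pics/p3.png",np.hstack([a,b]))
# expected px of door edge shut / ajar
for th in(0,.09):
    e=(-90-165*np.sin(th)-12*np.cos(th),-25+165*np.cos(th)-12*np.sin(th),130);print(th,proj("top",W(q,e)),proj("side",W(q,e)))
E
```

```text
time_s: 7.12
tool_pos: [0.5565, -0.1924, 0.201]
tool_rot: [-0.542, 0.453, 0.544, 0.453]
wrist_force: [-0.6, -0.1, -0.9]
finger_gap: 0.0247
unit pos [-179.1  -96.7  201. ] F [-0.6 -0.1 -0.9] gap 0.0247 t 7.125
tool axes [[-0.0, -0.98, -0.18], [0.0, -0.18, 0.98], [-1.0, 0.0, 0.0]] turn 0.002
(-145.5, -90, 205) [-0.0067, -0.0561, 0.011]
(-145.5, -90, 109) [0.1533, -0.0564, 0.0107]
0 [[308.00822478 192.37715335]] [[332.80017262 181.8585451 ]]
0.09 [[309.30099982 196.97516305]] [[328.14124183 182.74438064]]
```

View pics/p3.png

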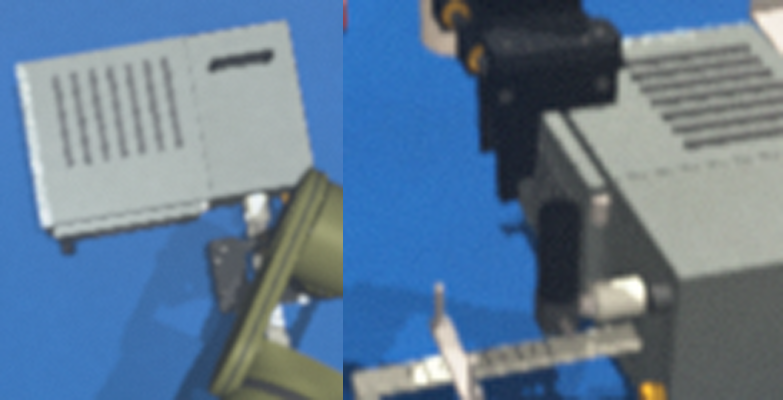

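The top view shows the door strip parallel to the front face, with its edge at row ≈193. I predicted 192.4 for shut and 197 at 0.09 rad, so it is seated. Now the post.

```bash
python3 -m handwheel '{"claw":[1,1,1,1,1,1,1],"offset":[[0,-0.03,0.011],[0,-0.056,0.011],[0,-0.056,0.011],[0,-0.056,0.011],[0,-0.056,0.011],[0,-0.056,0.011],[0,-0.056,0.011]],"turn":[0,0,0,0,0,0,0]}' 45
python3 - <<'E'
from go import *
plan((-145.5,-90,109))
b=vision.camera("side")[165:265,290:400];cv2.imwrite("pics/p4.png",cv2.resize(b,(660,600),interpolation=2))
E
```

```text
time_s: 8.1
tool_pos: [0.5891, -0.1817, 0.2028]
tool_rot: [0.542, -0.454, -0.542, -0.454]
wrist_force: [-0.1, -0.6, 0.4]
finger_gap: 0.0947
unit pos [-145.3  -91.8  202.8] F [-0.1 -0.6  0.4] gap 0.0947 t 8.1
tool axes [[0.0, -0.98, -0.18], [-0.0, -0.18, 0.98], [-1.0, -0.0, -0.0]] turn 0.001
(-145.5, -90, 109) [0.1563, 0.0004, 0.0031]
```

View pics/p4.png

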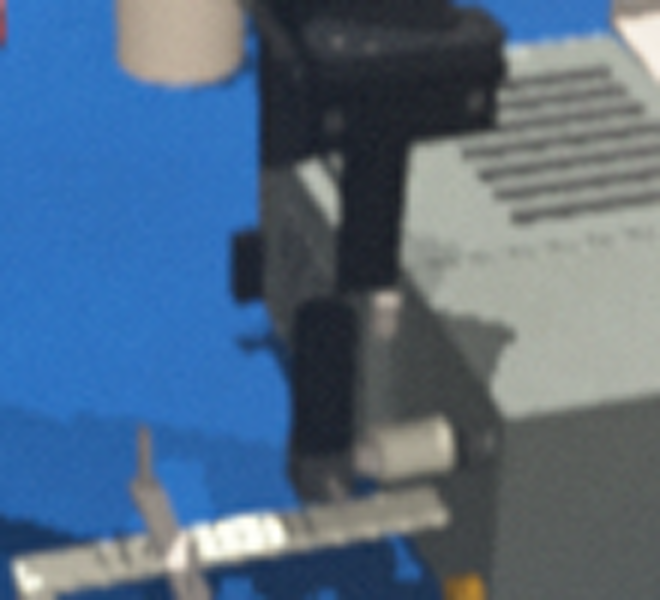

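The open fingers sit above the post (post top near side px (345,215)), with the near finger in front of it. I'll descend and grip.

```bash
python3 -m handwheel '{"claw":[1,1,1,1,0.3,-0.3,-1,-1,-1,-1,-1],"offset":[[0.05,0,0.003],[0.1,0,0.003],[0.155,0,0.003],[0.155,0,0.003],[0.155,0,0.003],[0.155,0,0.003],[0.155,0,0.003],[0.155,0,0.003],[0.155,0,0.003],[0.155,0,0.003],[0.155,0,0.003]],"turn":[0,0,0,0,0,0,0,0,0,0,0]}' 50
python3 - <<'E'
from go import *
plan((-210.3,-90,109))
b=vision.camera("side");cv2.imwrite("pics/s5.png",b);b=b[165:265,290:400];cv2.imwrite("pics/p5.png",cv2.resize(b,(660,600),interpolation=2))
E
```

```text
time_s: 9.52
tool_pos: [0.5889, -0.1797, 0.1096]
tool_rot: [-0.542, 0.454, 0.542, 0.454]
wrist_force: [1.3, 0.2, 0.0]
finger_gap: 0.0307
unit pos [-145.1  -89.9  109.6] F [1.3 0.2 0. ] gap 0.0307 t 9.525
tool axes [[-0.0, -0.98, -0.18], [0.0, -0.18, 0.98], [-1.0, 0.0, 0.0]] turn 0.001
(-210.3, -90, 109) [0.001, 0.1086, 0.0001]
```

View pics/p5.png

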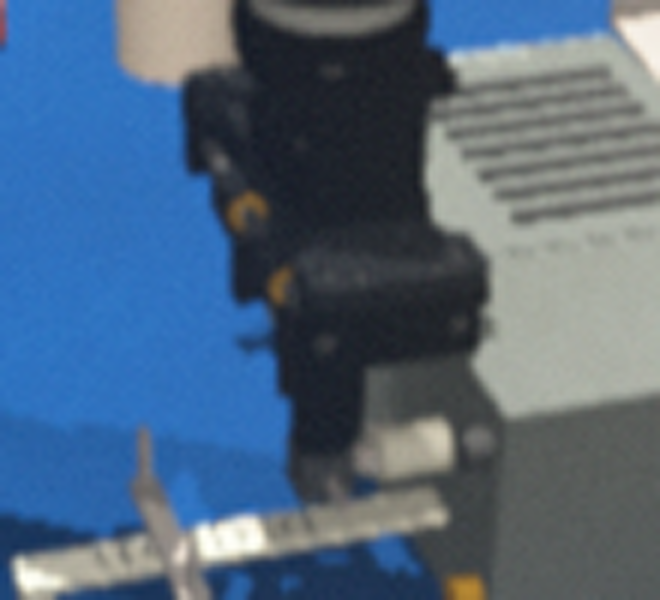

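```bash
python3 -m handwheel '{"claw":[-1,-1,-1,-1,-1],"offset":[[0,0,0],[0,0,0],[0,0,0],[0,0.006,0],[0,0.012,0]],"turn":[0,0,0,0,0]}' 60
python3 -c "from go import *;plan((-210.3,-90,109))"
```

```text
time_s: 10.2
tool_pos: [0.5829, -0.1814, 0.1096]
tool_rot: [0.543, -0.453, -0.541, -0.454]
wrist_force: [6.9, -5.0, -4.8]
finger_gap: 0.0252
unit pos [-151.3  -90.5  109.6] F [ 6.9 -5.  -4.8] gap 0.0252 t 10.2
tool axes [[0.0, -0.98, -0.18], [-0.0, -0.18, 0.98], [-1.0, -0.0, -0.0]] turn 0.001
(-210.3, -90, 109) [0.0007, 0.0984, 0.0011]
```

```bash
python3 -m handwheel '{"claw":[-1,-1,-1,-1,-1,-1,-1,-1],"offset":[[0,0.015,0],[0,0.03,0],[0,0.045,0],[0,0.06,0],[0,0.075,0],[0,0.085,0],[0,0.09,0],[0,0.09,0]],"turn":[0,0,0,0,0,0,0,0]}'
python3 - <<'E'
from go import *
plan((-210.3,-90,109))
a=vision.camera("top");b=vision.camera("side");cv2.imwrite("pics/t6.png",a);cv2.imwrite("pics/s6.png",b)
a=cv2.resize(a[175:245,330:410],(400,350),interpolation=2);b=cv2.resize(b[205:275,280:360],(400,350),interpolation=2)
cv2.imwrite("pics/p6.png",np.hstack([a,b]))
E
```

```text
time_s: 11.2
tool_pos: [0.5308, -0.1911, 0.1096]
tool_rot: [0.544, -0.453, -0.54, -0.455]
wrist_force: [12.3, -5.8, -7.5]
finger_gap: 0.0255
unit pos [-204.2  -91.   109.6] F [12.3 -5.8 -7.5] gap 0.0255 t 11.2
tool axes [[0.01, -0.98, -0.18], [-0.0, -0.18, 0.98], [-1.0, -0.01, -0.0]] turn 0.001
(-210.3, -90, 109) [0.001, 0.0101, 0.0017]
```

View pics/p6.png

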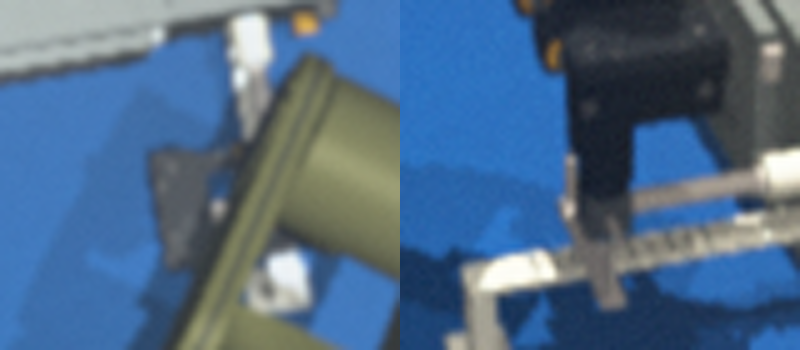

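The side view shows the pointer about 6 mm short of the fins, near px (320,250). The pull force of 11.1 N matches the spring at 59 mm, so there is no slip. I'll pull the rest.

```bash
python3 -m handwheel '{"claw":[-1,-1,-1,-1],"offset":[[0,0.005,0],[0,0.01,0],[0,0.01,0],[0,0.01,0]],"turn":[0,0,0,0]}'
python3 - <<'E'
from go import *
plan((-210.3,-90,109))
b=np.mean([vision.camera("side").astype(float) for _ in range(4)],0).astype(np.uint8);cv2.imwrite("pics/s7.png",b)
old=cv2.imread("pics/s5.png")
f=lambda b:cv2.resize(b[230:275,300:345],(400,400),interpolation=2)
cv2.imwrite("pics/p7.png",np.hstack([f(old),f(b)]))
for nm,P in(("fin near top",(-210,-129,89)),("fin far top",(-210,-51,89)),("ptr near end",(-210,-123,85)),("ptr near, 2mm short",(-208,-123,85)),("clip near bottom",(-210,-132,56)),("ptr near, start",(-145,-123,85))):
    print(nm,((proj("side",W(q,P))[0]-[300,230])*400/45).round(0))
E
```

```text
time_s: 11.8
tool_pos: [0.5252, -0.1922, 0.1096]
tool_rot: [0.544, -0.453, -0.54, -0.455]
wrist_force: [12.1, -5.9, -9.1]
finger_gap: 0.0253
unit pos [-210.   -91.   109.6] F [12.1 -5.9 -9.1] gap 0.0253 t 11.8
tool axes [[0.01, -0.98, -0.18], [-0.0, -0.18, 0.98], [-1.0, -0.01, -0.0]] turn 0.001
(-210.3, -90, 109) [0.001, 0.0006, 0.0017]
fin near top [191. 208.]
fin far top [119.  46.]
ptr near end [185. 207.]
ptr near, 2mm short [193. 206.]
clip near bottom [194. 312.]
ptr near, start [414. 169.]
```

View pics/p7.png

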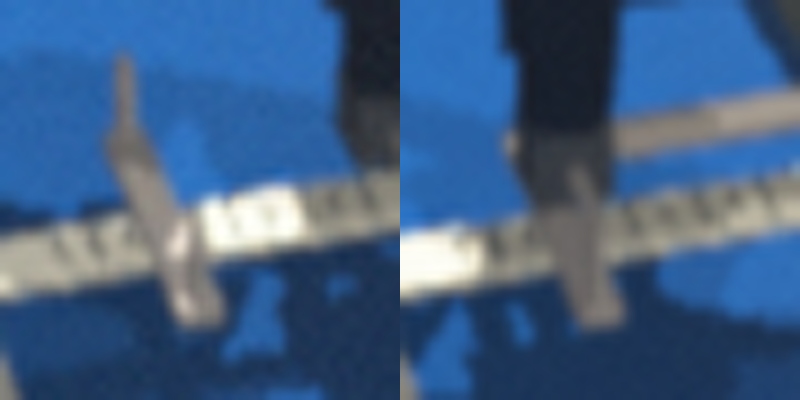

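Left panel (before) shows the fins and clip; right panel (now) has the pointer end at about px (320–322,250) between them, but the finger hides the far fin. For a finer check I'll make one last annotated picture, with averaged force readings.

```bash
python3 - <<'E'
from go import *
F=[];T=[];im=[]
for _ in range(10):
    im.append(vision.camera("side").astype(float)); s=r.state();F.append(s["wrist_force"]);T.append(s["tool_pos"])
F=np.mean(F,0);print("F",F.round(2),"pull",F[:2]@[np.cos(q[2]),np.sin(q[2])],U(np.mean(T,0)))
b=np.mean(im,0).astype(np.uint8);cv2.imwrite("pics/s8.png",b)
x0,y0,k=308,238,11
def f(b): return cv2.convertScaleAbs(cv2.resize(b[y0:y0+27,x0:x0+24],None,fx=k,fy=k,interpolation=2),alpha=1.6)
S=[cv2.imread("pics/s5.png"),cv2.imread("pics/s6.png"),b];A=[f(i) for i in S];B=[i.copy() for i in A]
m=lambda i,P,c:cv2.circle(B[i],tuple(int(v) for v in ((proj("side",W(q,P))[0]-[x0,y0]+.5)*k)),4,c,1)
for i in range(3):
    for y in(-129,-51): m(i,(-210,y,89),(0,255,0)); m(i,(-210,y,56),(0,255,0))
for i,x in((1,-204),(2,-210)):
    for y in(-123,-57): m(i,(x,y,85),(0,0,255))
cv2.imwrite("pics/p8.png",np.vstack([np.hstack(A),np.hstack(B)]))
for y in range(252,262): print(y,[cv2.cvtColor(i,6)[y,312:330].tolist() for i in S])
E
```

```text
F [12.29 -6.   -8.55] pull 11.052690114883537 [-209.9  -91.   109.6]
252 [[71, 80, 102, 133, 143, 140, 138, 132, 113, 114, 139, 184, 192, 158, 201, 220, 229, 232], [92, 91, 96, 100, 91, 74, 64, 65, 68, 70, 92, 100, 90, 82, 97, 112, 119, 127], [90, 88, 77, 64, 61, 63, 67, 77, 91, 97, 86, 92, 96, 90, 103, 112, 119, 126]]
253 [[76, 86, 99, 125, 141, 142, 140, 139, 135, 133, 177, 238, 242, 216, 240, 249, 247, 233], [97, 101, 97, 102, 102, 91, 85, 87, 90, 86, 100, 107, 106, 96, 113, 127, 122, 117], [96, 99, 90, 77, 74, 83, 85, 88, 95, 102, 101, 113, 113, 99, 114, 127, 125, 113]]
254 [[125, 142, 129, 121, 136, 140, 142, 146, 159, 155, 184, 242, 251, 240, 237, 251, 252, 239], [118, 125, 109, 102, 101, 102, 101, 102, 106, 102, 105, 112, 116, 108, 110, 127, 131, 116], [117, 124, 108, 93, 93, 99, 101, 100, 100, 101, 108, 120, 123, 110, 109, 126, 126, 113]]
255 [[165, 171, 141, 130, 132, 141, 142, 159, 192, 167, 172, 234, 252, 248, 228, 249, 252, 249], [129, 130, 109, 104, 105, 107, 101, 107, 106, 102, 113, 122, 127, 117, 104, 122, 132, 131], [131, 131, 109, 102, 101, 103, 104, 104, 102, 100, 1
[... 954 characters left out ...]
100, 92, 83, 74, 72], [142, 136, 134, 139, 135, 112, 104, 106, 102, 102, 116, 117, 116, 94, 83, 77, 67, 72], [138, 137, 136, 139, 135, 114, 103, 105, 102, 102, 117, 118, 114, 93, 82, 75, 71, 87]]
260 [[154, 145, 135, 130, 119, 107, 124, 140, 137, 116, 118, 104, 81, 66, 64, 61, 69, 70], [144, 134, 128, 120, 110, 98, 99, 104, 104, 101, 114, 93, 76, 73, 59, 48, 47, 52], [142, 136, 125, 121, 111, 96, 98, 104, 103, 102, 111, 95, 73, 56, 52, 50, 57, 80]]
261 [[114, 104, 90, 83, 73, 71, 104, 135, 137, 118, 121, 112, 77, 56, 54, 59, 71, 84], [110, 100, 87, 76, 68, 69, 86, 105, 106, 103, 115, 95, 74, 74, 63, 50, 51, 49], [111, 101, 87, 80, 67, 68, 86, 102, 103, 102, 114, 100, 73, 50, 48, 48, 57, 80]]
```

View pics/p8.png

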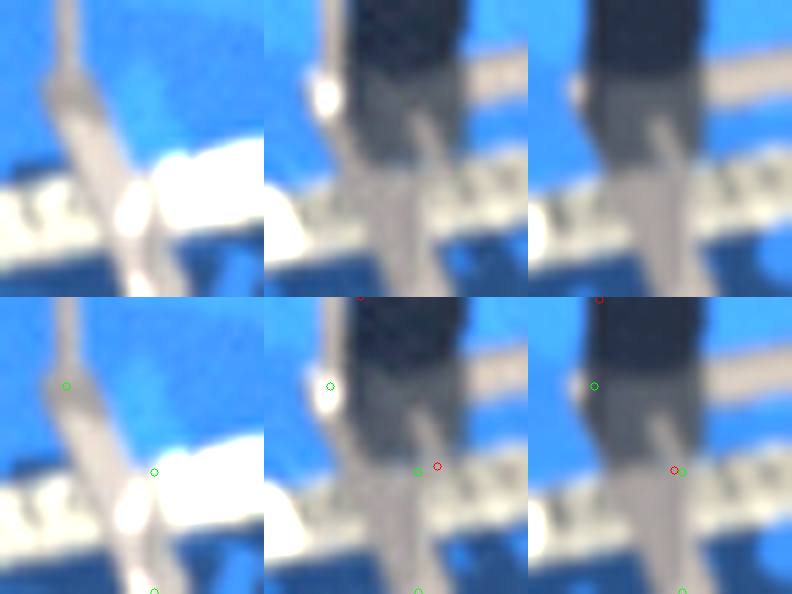

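In the last panel the light pointer line ends at (675,165), right at the predicted fin-top position. It shifted about 2.4 px from the previous step, matching 6 mm. Next, a numeric cross-check of pointer and index with the same camera model.

```bash
python3 - <<'E'
from go import *
from scipy.optimize import brentq
g=[cv2.cvtColor(cv2.imread(f"pics/{n}.png"),6).astype(float) for n in("side0","s5","s6","s8")]
def solve(px,y,z=None): # unit x such that line (x,y(s),z) passes px
    o,d=ray("side",px)
    if z is not None: return U(o+d*(z-o[2])/d[2])
    n=W(q,(0,1,0))-W(q,(0,0,0));P=W(q,(0,y,0));return U(o+d*((P-o)@n)/(d@n))
def cen(im,row,a,b):
    v=im[row,a:b];w=np.clip(v-np.median(np.r_[v[:2],v[-2:]]),0,None);return (w*np.arange(a,b)).sum()/w.sum()
for nm,i in(("start",0),("s5",1),("s6",2)): print("far fin",nm,[solve((cen(g[i],w,309,319),w),-51).tolist() for w in(238,240,242)])
def rows(i,a,b):
    for w in range(246,253): print(i,w,g[i][w,a:b].astype(int).tolist())
rows(2,317,328);rows(3,314,326)
for w in range(261,269): print("clip",w,g[1][w,314:328].astype(int).tolist())
for i,a in((2,319),(3,317)):
    for w in(248,249,250):
        c=cen(g[i],w,a,a+6);print("ptr",i,w,round(c,2),solve((c,w),0,.086))
E
```

```text
far fin start [[-206.6, -51.0, 79.5], [-211.4, -51.0, 74.1], [-213.5, -51.0, 68.2]]
far fin s5 [[-209.2, -51.0, 80.0], [-209.4, -51.0, 73.7], [-209.2, -51.0, 67.4]]
far fin s6 [[-214.1, -51.0, 80.9], [-214.7, -51.0, 74.7], [-214.8, -51.0, 68.5]]
2 246 [54, 56, 61, 60, 60, 57, 59, 61, 65, 91, 117]
2 247 [53, 59, 62, 62, 60, 64, 60, 59, 61, 83, 102]
2 248 [52, 55, 60, 63, 76, 79, 65, 57, 60, 73, 90]
2 249 [55, 57, 58, 64, 80, 94, 79, 64, 60, 72, 85]
2 250 [56, 58, 58, 63, 76, 96, 90, 68, 62, 71, 86]
2 251 [63, 57, 55, 61, 68, 90, 97, 80, 71, 76, 94]
2 252 [74, 64, 65, 68, 70, 92, 100, 90, 82, 97, 112]
3 246 [47, 54, 57, 58, 59, 57, 59, 57, 59, 72, 104, 124]
3 247 [48, 55, 58, 59, 60, 61, 61, 59, 59, 67, 93, 109]
3 248 [48, 56, 58, 59, 62, 70, 71, 61, 58, 65, 81, 92]
3 249 [50, 55, 59, 58, 66, 84, 86, 68, 59, 63, 77, 87]
3 250 [56, 56, 57, 58, 65, 85, 94, 77, 61, 64, 77, 85]
3 251 [67, 58, 57, 58, 62, 79, 94, 89, 70, 69, 81, 86]
3 252 [77, 64, 61, 63, 67, 77, 91, 97, 86, 92, 96, 90]
clip 261 [90, 83, 73, 71, 104, 135, 137, 118, 121, 112, 77, 56, 54, 59]
clip 262 [56, 51, 51, 55, 84, 130, 145, 121, 126, 124, 93, 58, 52, 55]
clip 263 [48, 48, 49, 53, 74, 130, 177, 143, 127, 130, 115, 68, 50, 63]
clip 264 [49, 50, 49, 51, 61, 117, 179, 163, 134, 132, 120, 76, 57, 71]
clip 265 [52, 48, 50, 50, 53, 88, 140, 148, 130, 121, 112, 77, 61, 80]
clip 266 [58, 54, 47, 51, 51, 67, 101, 110, 99, 95, 87, 65, 63, 83]
clip 267 [62, 52, 53, 50, 52, 60, 73, 71, 68, 63, 59, 59, 70, 88]
clip 268 [65, 54, 49, 46, 50, 51, 61, 59, 54, 54, 53, 70, 87, 87]
ptr 2 248 321.62 [-203.1 -104.6   86. ]
ptr 2 249 321.98 [-203.3 -108.7   86. ]
ptr 2 250 322.28 [-203.6 -112.7   86. ]
ptr 3 248 319.46 [-208.2 -103.2   86. ]
ptr 3 249 319.57 [-208.9 -107.1   86. ]
ptr 3 250 319.83 [-209.4 -111.1   86. ]
```

```bash
python3 - <<'E'
from go import *
b=cv2.imread("pics/top0.png").astype(float);R_=b[:,:,2]   # red channel: white vs blue
def bar(cols,r0,r1,z):
    o=[]
    for c in cols:
        v=R_[r0:r1,c];w=np.clip(v-np.percentile(v,30),0,None);w[w<.2*w.max()]=0
        o.append(U(onz("top",(c,(w*np.arange(r0,r1)).sum()/w.sum()),z))[:2].tolist())
    return o
print("clip left",bar(range(374,380),210,225,.07));print("clip right",bar(range(391,398),206,221,.07))
print("ptr left",bar(range(373,378),189,203,.085));print("ptr right",bar(range(391,394),187,200,.085))
g=cv2.cvtColor(b.astype(np.uint8),6)
print(R_[188:224,370:400].astype(int)[::1].tolist() if 0 else "")
E
```

```text
clip left [[-209.4, -56.8], [-209.3, -60.1], [-209.5, -63.4], [-209.7, -66.6], [-209.8, -69.9], [-209.3, -73.3]]
clip right [[-209.5, -112.8], [-209.1, -116.1], [-208.9, -119.4], [-209.2, -122.7], [-209.6, -125.9], [-209.9, -129.2], [-209.9, -132.4]]
ptr left [[-143.8, -62.8], [-143.4, -66.1], [-143.5, -69.3], [-136.1, -73.8], [-132.8, -77.6]]
ptr right [[-143.3, -121.6], [-143.5, -124.8], [-143.1, -128.1]]
```

The top view gives 66.0 mm for pointer to index at the start, and I have pulled 64.8 mm. I'll add about 1 mm.

```bash
python3 -m handwheel '{"claw":[-1,-1,-1,-1],"offset":[[0,0.0017,-0.0005],[0,0.0017,-0.0005],[0,0.0017,-0.0005],[0,0.0017,-0.0005]],"turn":[0,0,0,0]}'
python3 - <<'E'
from go import *
g=np.mean([cv2.cvtColor(vision.camera("side"),6).astype(float) for _ in range(8)],0)
plan()
o=cv2.cvtColor(cv2.imread("pics/s8.png"),6)
for n,i in(("before",o),("now",g)): print(n,[ (lambda v:round(float((np.clip(v-66,0,None)*np.arange(317,323)).sum()/np.clip(v-66,0,None).sum()),2))(i[w,317:323].astype(float)) for w in(249,250,251)])
t=vision.camera("top");cv2.imwrite("pics/t9.png",t)
a=cv2.imread("pics/t3.png");print("door strip rows, shut vs now",[[int(np.argmin(np.diff(cv2.cvtColor(i,6)[180:200,c].astype(float))))+180 for c in(320,330,340)] for i in(a,t)])
for n,u in(("mug",(213,194)),("meter",(207,253)),("sd",(457,225))): print(n,"diff",np.abs(t[u[1]-22:u[1]+22,u[0]-20:u[0]+20].astype(int)-cv2.imread("pics/top0.png")[u[1]-22:u[1]+22,u[0]-20:u[0]+20]).mean().round(1))
E
```

```text
time_s: 13.0
tool_pos: [0.5243, -0.1923, 0.1096]
tool_rot: [0.544, -0.453, -0.54, -0.455]
wrist_force: [13.0, -4.4, -8.4]
finger_gap: 0.0255
unit pos [-210.9  -91.1  109.6] F [12.1 -4.3 -7.7] gap 0.0252 t 13.4
tool axes [[0.01, -0.98, -0.18], [-0.0, -0.18, 0.98], [-1.0, -0.01, -0.0]] turn 0.001
before [319.6, 319.86, 320.26]
now [319.25, 319.56, 320.02]
door strip rows, shut vs now [[190, 188, 187], [190, 188, 187]]
mug diff 1.0
meter diff 2.5
sd diff 1.5
```

```bash
python3 -c "from station import r;print(r.hand_in());s=r.state();print(s['time_s'],s['finger_gap'])"
```

```text
the job is handed in; nothing more can be done
None
the job is handed in; nothing more can be done
```

I pushed the guard door shut first. Then I gripped the rod's post and pulled it straight out to the index, and handed in at about 13.4 s while still holding it. No verdict was reported.

- **Door:** I pushed it to a hard stop at 28 N, well above the catch's 8 N. Afterwards its edge was at image row 193, against 192.4 predicted for shut and 197 for 0.09 rad open. The same top-view check just before hand-in showed it unchanged.
- **Rod:** I pulled it about 65.8 mm, going by the tool position. The top view put the index 66.0 mm from the pointer's start. The opening stayed at 25 mm and the pointer followed each step in the side view, so I saw no slip.
- **Bystanders:** the mug, multimeter and screwdriver look unchanged in the top view.

**Checks that disagreed:**
- **Index position:** estimates ranged from -209.3 to -210.9 mm, so the mark is good to about 1 mm. The far fin was hidden by the finger at the end, so I could not sight it directly.
- **Pull force:** it read about 11 N, against 11.7 N expected from the spring.
- **Side load:** there was also about 6 N sideways and 8 N vertically on the grip.

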